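# Slide the top reaction tile off the stack into the reader tray

### The arm

A 6-joint arm with a two-finger parallel gripper is mounted at the origin on the work surface. World frame = base frame: x ahead of the robot, y to its left, z up, the work surface at z = 0. Lengths are in m, angles in degrees, forces in N, time in s.
With the tool pointing down it reaches from about 0.375 to 0.9 m from the base axis. Payload 3.1 kg.
Tool frame: the origin (TCP) lies at the very end of the fingers, on their centre line; the grasp point (between the pads) lies 19 mm behind it (grip_point_offset is the distance from the TCP to the grasp point, in m); y points along the fingers, x is the direction in which the jaws open and shut, and the axes are right-handed (so a half turn about y gives the same grasp; the last joint's range is limited). The gripper opens to 87 mm and grips with 3 to 60 N. Pads are 19 mm wide; open, the fingers measure 117 mm over their backs; the gripper's body (75 mm by 190 mm) begins 51 mm behind the grasp point.
Start: joints at [-77.55, 30.224, 82.088, -0, 67.689, -10.227], TCP at [0.241, -0.577, 0.223] pointing down, gripper open.
Joint ranges: [-176.69, 176.69], [-43.24, 126.21], [12.49, 139.97], [-82, 262], [0, 151.66], [-163.58, 163.58]. Speed limits (degrees/s): [159.86, 159.86, 180, 180, 180, 180].

### API

Orientations are given as a 3x3 rotation matrix whose columns are the frame's x, y, z axes.
In Python, from rig import * gives the robot as it stands.
- The arm moves only by the tool send_rows, never from a script. Its argument "moves" is text: rows parted by semicolons, each of 5 numbers parted by spaces: the finger opening in mm, from 0 to 87, then the shift along the tool's x, y, z in mm, then the turn about the tool's y in degrees. In form: fingers dx dy dz yaw; .... A call has 1 to 20 rows; each row shifts and turns the commanded pose from where the row before left it, along the tool's axes as they then stand; what a row does not reach is not made up. A row lasts 1/12 s, in which the tool goes at most 41.7 mm and 7.16 degrees, less where a joint would pass 70% of its speed; a pose out of reach is approached as far as the arm can. A call is refused whole if a number of a shift passes 41.7 or a number of a turn 7.16, either way. A call with a gripper value outside its range is refused whole. The fingers move at their own pace and stop on an object; the grip force is fixed at half the most. Time passes only in rows, so rows that do not move let the fingers close. It gives the time, the measured TCP pose, the force and the opening at its end, in the units of the state.
- read_state(): the state, without advancing time (a new reading comes with each control period).
- capture(name): name is "scene" or "top" or "wrist"; returns a dict with "image" (400x640x3 uint8, blue, green, red), "z_map" (400x640 float32, m along the optical axis (not along the pixel's ray), 0 where there is no reading), "mtx" (3x3 intrinsics, pixels), "origin" and "rotation" of the camera in the world; the wrist camera has in their place "tool_from_camera" (4x4, takes a point from camera to tool coordinates, whose origin is the TCP and whose axes are the tool frame's). Camera axes: x right, y up, looking along -z (the intrinsics and any distortion apply to the point x, -y, -z); pixel columns grow to the right and rows downward; lengths in m; the calibration is good to about 2 mm. A picture is of the moment at which its call begins: read the wrist's pose just before it.
- hand_in(): hands the job in, once; it reports no verdict.
Trained networks look in a picture, given as the dict that the camera call returned (one of the last four; its "shot" number tells which), for a name from the list of things; names that differ only in an ending like _2 or _b are one class to them, and where a whole thing is asked for, a point or a joint stands for the part that bears it (a point fixed in the world has none). Each returns a list of dicts, best first, with "p" (0 to 1); they miss things now and then, are a little off and sometimes report something else, mostly with a low value. They report only what shows in the picture. A call takes as long as a camera call. They do not tell look-alikes from the thing itself.
- search_frame(picture, name): "bbox" ([left, top, right, bottom] in pixels, round what is visible of it).
- masks_of(picture, name): "region" (400x640 bool, what is visible of it) and "bbox" ([left, top, right, bottom] in pixels, round what is visible of it).
- mark_of(picture, name): "pixel" ([row, column] in pixels: a listed point, or the origin of a listed thing).
The state is a dict: "time_s": time; "joint_positions": joint angles; "qvel": joint speeds; "tau": joint torques, N m; "position": TCP position; "tcp_rot": TCP orientation; "force": force on the tool from outside, world axes, zero at the start; "moment": the same for the moment, N m; "opening": opening from 0.0 (shut) to 1.0 (fully open).
Only numpy, scipy, OpenCV 4.12 (cv2) and the standard library are available. Lean on these libraries where they do the work, as an engineer would, in place of code of your own. Each camera call takes 0.05 s, during which the arm holds its last target. There are 200 camera calls.

### The job

Load the reader with the next reaction tile: the glass tiles cling to one another, so press lightly on the top one and slide it sideways off the stack onto the open reader tray, fully home against the tray's side stop, without disturbing the tiles below or pressing hard on the glass. Then gently push the tray fully shut and leave everything else where it stands.

Things in the scene. Friction and masses are not known exactly. Their poses are not given: they have to be found in the camera images.
- tile1: the top tile: flat white glass reaction tile with six flush blue rings, 110 x 90 x 8 mm (x, y, z), 0.2 kg, origin: centre of its underside. Too wide to grip. Slides on tiles and tray with friction about 0.2; rubber pads pressed on it with 5 to 9 N carry it along, creeping 10 mm or more ahead of it on the way. Over 15 N, even as a tap, may crack it: come down slower than 5 mm/s
- tile2: the second tile, the same size, lying square under the first. Origin: centre of its underside
- tile3: the third tile, the same size. Origin: centre of its underside
- tile4: the bottom tile, the same size, on the rack's floor. Origin: centre of its underside
- board: fixed grey-white levelling board under everything, 500 x 680 x 12 mm, on screw feet set differently each time. Origin: centre of its underside, 0 to 10 mm above the counter; its top is 12 mm higher
- rack: fixed low rack that holds the stack, 124 x 99 mm, blue floor 6 mm thick, clear walls 5 mm thick at its +x, -x and +y sides up to 40 mm above the board, 2 mm above the top tile and about 2 mm clear of the tiles all round; its -y side is open and faces the tray. Origin: on the board under the centre of the stack; the top tile's underside starts 30 mm above it, its upper face at 38 mm
- reader: fixed tray reader, blue and grey housing 220 x 260 x 92 mm with a screen and keys on top and a slot 106 mm wide in its front (-x) face, 110 mm from the origin. Origin: on the board under the centre of the housing; -x points out of the front, along the tray's travel
- tray (a joint): how far the tray stands out of the reader, m: 0 fully shut, 0.138 fully out. It stays where it is left, slides with about 2 N and stops hard at 0
- tray_seat (a point): on the tray: where the centre of the tile's underside lies when the tile is home (touching the side stop and midway between the end lips). Axes as the reader's. The tray's floor is at this height, 26 mm above the board, so 4 mm lower than the underside of the top tile as stacked; it reaches 51 mm to +y, where it is open towards the rack across a gap of 7 to 15 mm. Side stop 45 mm to -y, end lips 60 mm to +x and -x (so 5 mm play each end), all 7 mm high
- tray_handle (a point): middle of the tray's steel pull bar, 37.5 mm above the board; the bar lies along y, about 80 mm long and 35 mm in front (-x) of the tray's front plate, 113 mm to -x of tray_seat. Its outer side may be pushed; when the tray is shut it still stands 43 mm in front of the housing
- jar: loose white plastic jar beside the reader, 68 mm across, 100 mm high. Origin: centre of its base. Leave alone
- dropper: loose small amber dropper bottle with red cap, 30 mm across, 75 mm high. Origin: centre of its base. Leave alone
- tipbox: loose pale blue pipette-tip box, 124 x 89 x 88 mm. Origin: centre of its base. Leave alone
There are look-alikes about, which are no part of the job. Leave any brown or pink look-alike of the tile1 alone.

How it is judged:
By the outcome, as a careful person would: the job done as asked, in the order asked, and still so for the second after the job is handed in, with the robot touching nothing.
It also fails if it takes over 72 s, if anything falls off the work surface, if the arm or the gripper's body presses on something with over 40 N, if the wrist force passes 120 N, or if a joint passes its speed limit or range.

## Working session

There is one attempt and no reset: what is moved stays moved. The work goes in short steps, Python scripts to look and compute and a tool call to move; the robot and the scene stay as the last step left them, time stands still between calls to the robot, and variables do not carry over. Pictures are saved under pics/ and viewed, about 8 in all and at most 12, crops included, and the job is handed in when it is done.

Besides the shell and the picture viewer there is one more tool, called by a JSON object that holds its "op" and its "data", one argument or row to a line. send_rows: Moves the arm, as the interface text tells. Its arguments: {"type":"object","properties":{"moves":{"type":"string"}},"required":["moves"]}

```bash
mkdir -p pics; ls; cat > h.py <<'E'
from rig import *
import numpy as np, cv2
def cam(c,st=None):
    if "origin" in c: return np.array(c["rotation"]),np.array(c["origin"])
    T=np.array(c["tool_from_camera"]);R=np.array(st["tcp_rot"]);p=np.array(st["position"])
    return R@T[:3,:3], R@T[:3,3]+p
def pts(c,st=None):
    R,o=cam(c,st);K=np.array(c["mtx"]);z=c["z_map"]
    v,u=np.mgrid[:400,:640]
    P=np.stack([(u-K[0,2])/K[0,0]*z,-(v-K[1,2])/K[1,1]*z,-z],-1)
    W=P@R.T+o; W[z==0]=np.nan
    return W
def ray(c,px,h,st=None):
    R,o=cam(c,st);K=np.array(c["mtx"]);v,u=px
    d=R@np.array([(u-K[0,2])/K[0,0],-(v-K[1,2])/K[1,1],-1.])
    return o+d*(h-o[2])/d[2]
E
python3 - <<'E'
from h import *
print(read_state())
for n in ["scene","top"]:
    c=capture(n);cv2.imwrite(f"pics/{n}0.png",c["image"]);W=pts(c);print(n,c["origin"],np.array(c["mtx"]).tolist(),[k for k in c])
    np.savez(f"{n}0.npz",W=W,im=c["image"])
    for t in ["tile1","rack","reader","tray_seat","tray_handle","tray","jar","dropper","tipbox"]:
        for r in search_frame(c,t)[:3]:
            print(t,np.round(r["bbox"]),round(r["p"],2))
        for r in mark_of(c,t)[:2]:
            q=np.int32(r["pixel"]);print("   mark",q,round(r["p"],2),np.round(W[q[0],q[1]],3))
E
```

```text
pics
{'time_s': 0.0, 'joint_positions': array([-7.75490009e+01,  3.02782223e+01,  8.21554436e+01, -6.49174790e-04,
        6.76897548e+01, -1.02277887e+01]), 'qvel': array([-0.00102614, -0.122266  , -0.08485245, -0.00793336,  0.13071737,
        0.00683744]), 'tau': array([-2.01162334e-04, -4.40045035e+01, -1.76589310e+01,  6.32855552e-02,
        5.84521727e-02, -1.53975193e-04]), 'position': array([ 0.24083775, -0.57594617,  0.22158485]), 'tcp_rot': array([[ 3.85567947e-01, -4.74668678e-04,  9.22679323e-01],
       [-9.22677006e-01,  2.10117407e-03,  3.85568060e-01],
       [-2.12172695e-03, -9.99997680e-01,  3.72179498e-04]]), 'force': array([ 0.41396759, -0.59751396, -0.22750737]), 'moment': array([ 0.00312818, -0.02874816,  0.05276836]), 'opening': 1.0046778216148502}
scene [ 0.91060386 -0.46918613  0.9198491 ] [[421.50662665344106, 0.0, 319.39003507533283], [0.0, 421.50662665344106, 200.55834702088674], [0.0, 0.0, 1.0]] ['image', 'z_map', 'mtx', 'origin', 'rotation', 'shot']
tile1 [177. 200. 226. 243.] 0.95
tile1 [286.  99. 335. 135.] 0.82
tile1 [187. 293. 245. 350.] 0.68
   mark [181 353] 0.8 [0.536 0.1   0.052]
   mark [116 310] 0.79 [0.261 0.249 0.009]
rack [325. 158. 379. 184.] 0.62
   mark [248 390] 0.92 [ 0.734 -0.036  0.11 ]
tray_seat [283. 176. 357. 237.] 0.74
   mark [213 328] 0.89 [ 0.544 -0.014  0.042]
tray_handle [282. 179. 358. 237.] 0.58
   mark [189 290] 0.96 [ 0.406 -0.005  0.017]
tray [281. 180. 356. 235.] 0.67Traceback (most recent call last):
  File "<stdin>", line 9, in <module>
ValueError: it knows: board, dropper, jar, rack, reader, tile, tipbox, tray_handle, tray_seat
```

```bash
python3 - <<'E'
from h import *
for n in ["scene","top"]:
    c=capture(n);cv2.imwrite(f"pics/{n}1.png",c["image"]);W=pts(c);print(n,c["origin"])
    np.savez(f"{n}0.npz",W=W,im=c["image"])
    for t in ["tile1","rack","reader","tray_seat","tray_handle","jar","dropper","tipbox"]:
        for r in search_frame(c,t)[:3]:
            print(t,np.round(r["bbox"]),round(r["p"],2))
        for r in mark_of(c,t)[:3]:
            q=np.int32(r["pixel"]);print("   mark",q,round(r["p"],2),np.round(W[q[0],q[1]],3))
E
```

```text
scene [ 0.91060386 -0.46918613  0.9198491 ]
tile1 [186. 292. 244. 354.] 0.73
tile1 [328. 161. 378. 204.] 0.67
tile1 [286.  97. 332. 135.] 0.65
   mark [183 355] 0.97 [0.545 0.096 0.054]
   mark [117 306] 0.83 [0.252 0.24  0.006]
   mark [220 201] 0.73 [ 0.29  -0.22   0.012]
rack [324. 155. 379. 188.] 0.47
reader [284. 176. 466. 321.] 0.78
   mark [251 391] 0.93 [nan nan nan]
tray_seat [284. 176. 354. 238.] 0.76
tray_seat [255. 229. 268. 250.] 0.54
   mark [213 330] 0.74 [ 0.548 -0.011  0.043]
   mark [185 354] 0.43 [0.546 0.09  0.054]
tray_handle [284. 178. 355. 235.] 0.71
   mark [190 291] 0.8 [ 0.434 -0.028  0.06 ]
jar [279. 245. 314. 292.] 0.83
   mark [277 295] 0.89 [ 0.611 -0.211  0.088]
   mark [245 264] 0.53 [ 0.485 -0.183  0.047]
dropper [254. 227. 269. 252.] 0.81
   mark [244 264] 0.57 [ 0.484 -0.182  0.05 ]
tipbox [373. 111. 428. 170.] 0.94
   mark [148 397] 0.97 [0.575 0.239 0.086]
   mark [277 296] 0.55 [ 0.614 -0.21   0.09 ]
top [ 0.37203699 -0.04700126  1.39055939]
tile1 [210. 280. 251. 315.] 0.83
tile1 [419. 191. 459. 230.] 0.78
tile1 [368. 266. 410. 298.] 0.57
   mark [297 232] 0.78 [0.26  0.243 0.003]
   mark [209 438] 0.69 [ 0.522 -0.372  0.003]
   mark [202 280] 0.62 [0.537 0.1   0.053]
rack [262. 178. 302. 227.] 0.6
   mark [225 373] 0.32 [ 0.468 -0.168  0.08 ]
reader [261.  96. 361. 237.] 0.84
   mark [142 310] 0.65 [0.701 0.01  0.114]
tray_seat [297. 175. 336. 240.] 0.88
   mark [198 315] 0.77 [ 0.551 -0.002  0.037]
tray_handle [296. 173. 336. 242.] 0.82
   mark [236 319] 0.67 [ 0.438 -0.014  0.054]
jar [364. 171. 394. 199.] 0.72
   mark [187 377] 0.88 [ 0.572 -0.177  0.117]
dropper [298. 171. 337. 242.] 0.37
   mark [226 372] 0.61 [ 0.467 -0.167  0.065]
tipbox [191. 172. 236. 220.] 0.69
   mark [195 214] 0.89 [0.551 0.28  0.105]
```

View pics/scene0.png

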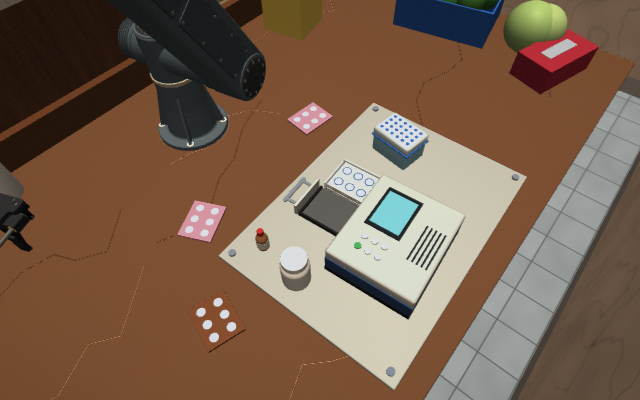

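View pics/top1.png

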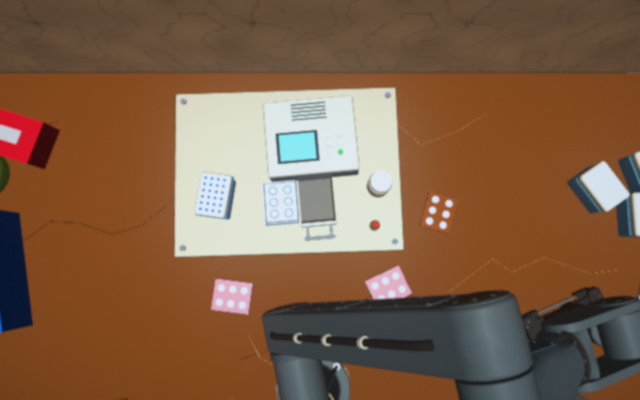

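The scene view shows the white-ringed stack at (row 182, col 353) beside the open tray (210, 330), with the bar at (190, 292). The top view has the stack at (202, 280), tray at (200, 317) and bar at (235, 320). The pink and brown tiles are off the board. I'll move above the stack and tray with the tool x axis along world x.

{"op": "send_rows", "data": {
  "moves": "87 0 -12 0 -6.7;87 0 -12 0 -6.7;87 0 -12 0 -6.7;87 0 -12 0 -6.7;87 0 -12 0 -6.7;87 0 -12 0 -6.7;87 0 -12 0 -6.7;87 0 -12 0 -6.7;87 0 -12 0 -6.7;87 0 -12 0 -6.7;87 0 0 0 0"
}}

```text
time_s: 3.22
position: [0.2413, -0.578, 0.3454]
tcp_rot: [[1.0, 0.001, 0.004], [-0.004, -0.006, 1.0], [0.001, -1.0, -0.006]]
force: [-0.2, 0.2, 0.6]
opening: 1.003
```

{"op": "send_rows", "data": {
  "moves": "87 13 0 34 0;87 13 0 34 0;87 13 0 34 0;87 13 0 34 0;87 13 0 34 0;87 13 0 34 0;87 13 0 34 0;87 13 0 34 0;87 13 0 34 0;87 13 0 34 0;87 13 0 34 0;87 13 0 34 0;87 13 0 34 0;87 13 0 34 0;87 13 0 34 0;87 13 0 34 0;87 13 0 34 0;87 13 0 34 0;87 0 0 0 0;87 0 0 0 0"
}}

```text
time_s: 4.88
position: [0.4782, 0.0356, 0.3419]
tcp_rot: [[1.0, -0.001, 0.004], [-0.004, -0.0, 1.0], [-0.001, -1.0, -0.0]]
force: [0.1, -0.3, -0.9]
opening: 1.001
```

```bash
python3 - <<'E'
from h import *
st=read_state();c=capture("wrist");W=pts(c,st);print(st["position"],np.round(c["tool_from_camera"],3).tolist())
cv2.imwrite("pics/w1.png",c["image"]);np.savez("w1.npz",W=W,im=c["image"])
for t in ["tile1","rack","reader","tray_seat","tray_handle"]:
    for r in search_frame(c,t)[:2]: print(t,np.round(r["bbox"]),round(r["p"],2))
    for r in mark_of(c,t)[:2]:
        q=np.int32(r["pixel"]);print("   mark",q,round(r["p"],2),np.round(W[q[0],q[1]],3))
E
```

```text
[0.47823835 0.03563775 0.34185338] [[1.0, -0.0, -0.001, -0.001], [-0.001, 0.273, -0.962, -0.162], [0.0, 0.962, 0.273, 0.076], [0.0, 0.0, 0.0, 1.0]]
tile1 [143.   0. 203.  74.] 0.67
tile1 [247.   0. 581. 312.] 0.65
   mark [289 220] 0.93 [0.434 0.035 0.386]
   mark [130 352] 0.84 [0.541 0.098 0.053]
rack [310.  93. 391. 163.] 0.61
reader [277.  91. 567. 262.] 0.69
   mark [178 448] 0.83 [0.671 0.033 0.111]
tray_seat [276. 160. 394. 229.] 0.97
tray_seat [298. 288. 316. 301.] 0.4
   mark [191 352] 0.88 [ 0.546 -0.002  0.041]
tray_handle [280. 158. 392. 232.] 0.86
   mark [200 283] 0.89 [ 0.43  -0.013  0.057]
```

View pics/w1.png

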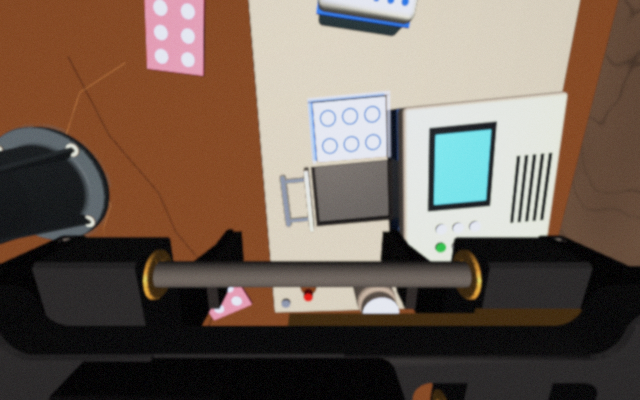

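```bash
cat > an.py <<'E'
from h import *
import sys
d=np.load("w1.npz");W=d["W"];im=d["im"].astype(int)
x,y,z=W[...,0],W[...,1],W[...,2]
b=(x>.45)&(x<.6)&(y>.17)&(y<.21);print("board",np.nanmedian(z[b]),b.sum())
m=(x>.47)&(x<.63)&(y>.03)&(y<.17)
print("tile z",np.nanmedian(z[(abs(x-.541)<.03)&(abs(y-.098)<.03)]),"tray z",np.nanmedian(z[(abs(x-.546)<.03)&(abs(y+.005)<.025)]))
bz=np.nanmedian(z[b])
mm=(m&(z>bz+.028)&(z<bz+.05)).astype(np.uint8)
n,l,s,c=cv2.connectedComponentsWithStats(mm);k=1+np.argmax(s[1:,4])
P=W[l==k][:,:2].astype(np.float32)*1000;print("stack/rack rect",cv2.minAreaRect(P), len(P))
# image color profile
r=im.sum(2)
t=((r>560)&(l==k)).astype(np.uint8);P=W[t>0][:,:2].astype(np.float32)*1000;print("white",cv2.minAreaRect(P),len(P))
g=(x>.44)&(x<.62)&(y>-.08)&(y<.06)&(r<400)&(abs(z-bz-.026)<.01)
n,l,s,c=cv2.connectedComponentsWithStats(g.astype(np.uint8));k=1+np.argmax(s[1:,4])
P=W[l==k][:,:2].astype(np.float32)*1000;print("tray dark",cv2.minAreaRect(P),len(P))
h=(x>.40)&(x<.46)&(y>-.08)&(y<.06)&(z>bz+.02)
print("bar pts",h.sum(),np.round(np.nanmedian(W[h],0),3)); P=W[h][:,:2].astype(np.float32)*1000;print(cv2.minAreaRect(P))
R=(x>.58)&(x<.85)&(z>bz+.08)&(y<.2)&(y>-.15);P=W[R][:,:2].astype(np.float32)*1000;print("reader",cv2.minAreaRect(P))
cv2.imwrite("pics/crop.png",cv2.resize(d["im"][80:240,260:420].copy(),None,fx=4,fy=3.6,interpolation=cv2.INTER_CUBIC))
E
python3 an.py
```

```text
board 0.014951361161780502 2538
tile z 0.43246479490344425 tray z 0.0411677564943394
stack/rack rect ((538.9965209960938, 99.78692626953125), (129.06259155273438, 102.09765625), 4.601075649261475) 5248
white ((536.244140625, 101.38156127929688), (123.72229766845703, 98.12505340576172), 4.86592960357666) 4750
tray dark ((548.2648315429688, -7.5943145751953125), (143.43946838378906, 131.87872314453125), 0.03991824761033058) 4849
bar pts 7326 [0.429 0.053 0.43 ]
((429.7118225097656, 0.04920196533203125), (58.768497467041016, 120.09687042236328), 0.30363988876342773)
reader ((719.5546875, 23.08759307861328), (219.95870971679688, 234.06069946289062), 5.338132381439209)
```

View pics/crop.png

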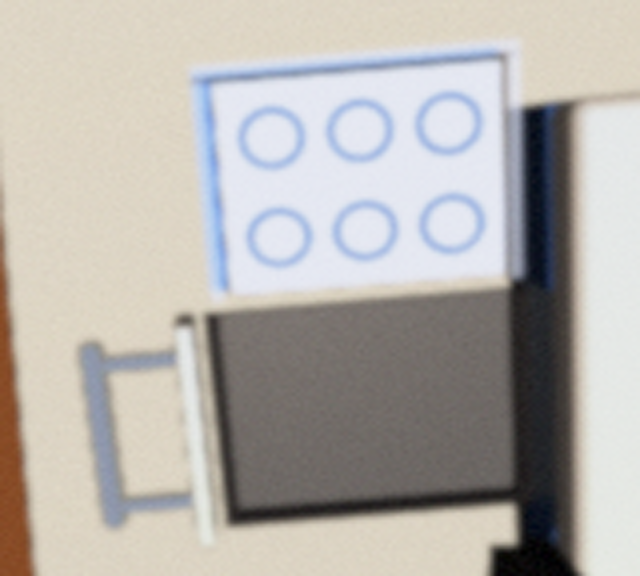

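Crop of the wrist view: tile corners are near (212,83), (505,57), (508,280) and (228,293). The inner tray corners are (218,313) and (238,510), and the bar runs from (90,345) to (115,522). I'll convert these at the known heights.

```bash
python3 - <<'E'
from h import *
st=read_state();c=capture("wrist")
f=lambda u,v,h: ray(c,(80+v/3.6-.5,260+u/4-.5),h,st)[:2]*1000
T=[f(*p,.053) for p in [(212,83),(505,57),(508,280),(228,293)]]
print("tile",np.round(T,1).tolist(),"c",np.mean(T,0))
ang=lambda a,b:np.degrees(np.arctan2(*(b-a)[::-1]))
print(ang(T[0],T[1]),ang(T[3],T[2]),ang(T[3],T[0])-90,ang(T[2],T[1])-90)
# ring centres
C=[[f(*p,.053) for p in r] for r in ([(272,137),(360,130),(450,123)],[(280,237),(366,229),(453,222)])]
print("rings c",np.mean(C,(0,1)),ang(C[0][0],C[0][2]),ang(C[1][0],C[1][2]),ang(C[1][0],C[0][0])-90,ang(C[1][2],C[0][2])-90)
D=[f(*p,.041) for p in [(218,313),(515,290),(515,488),(238,510)]]
print("tray",np.round(D,1).tolist(),ang(D[0],D[1]),ang(D[3],D[2]),ang(D[3],D[0])-90)
B=[f(*p,.0525) for p in [(90,345),(115,522)]];print("bar",np.round(B,1).tolist(),ang(B[1],B[0])-90)
E
```

```text
tile [[480.1, 136.7], [590.7, 146.3], [598.0, 53.3], [486.0, 48.2]] c [538.69913346  96.14523218]
4.952839372173616 2.567303220275479 3.814705591511924 4.473761077451613
rings c [538.83787605  96.57223359] 4.419155134723773 5.043956015495484 4.791305875791778 4.604214539303442
tray [[482.1, 37.5], [604.3, 47.2], [610.8, -48.3], [490.4, -58.7]] 4.555902346930152 4.9574144053447355 4.946900024439927
bar [[429.8, 25.0], [437.5, -60.3]] 5.138904501412
```

{"op": "send_rows", "data": {
  "moves": "60 0 0 0 -5;60 13.1 0 16.7 0;60 13.1 0 16.7 0;60 13.1 0 16.7 0;60 13.1 0 16.7 0;60 13.1 0 16.7 0;60 0 21 0 0;60 0 21 0 0;60 0 21 0 0;60 0 21 0 0;60 0 21 0 0;60 0 21 0 0;60 0 21 0 0;60 0 21 0 0;60 0 21 0 0;60 0 21 0 0;60 0 21 0 0;60 0 21 0 0;60 0 0 0 0;60 0 0 0 0"
}}

```text
time_s: 7.15
position: [0.5363, 0.1225, 0.0897]
tcp_rot: [[0.997, -0.003, -0.081], [0.081, -0.0, 0.997], [-0.003, -1.0, 0.0]]
force: [0.6, -0.7, 0.2]
opening: 0.693
```

```bash
python3 - <<'E'
from h import *
st=read_state();c=capture("wrist");print(st["position"],st["force"],np.round(st["tcp_rot"],4).tolist())
cv2.imwrite("pics/w2.png",c["image"])
for t in ["tile1"]:
    for r in search_frame(c,t)[:3]: print(t,np.round(r["bbox"]),round(r["p"],2))
E
```

```text
[0.53625646 0.12249632 0.08974825] [ 0.59297286 -0.70731317  0.22494711] [[0.9967, -0.0027, -0.0814], [0.0814, -0.0, 0.9967], [-0.0027, -1.0, 0.0002]]
tile1 [238. 198. 387. 306.] 0.96
tile1 [  1.   0.  44. 118.] 0.87
```

View pics/w2.png

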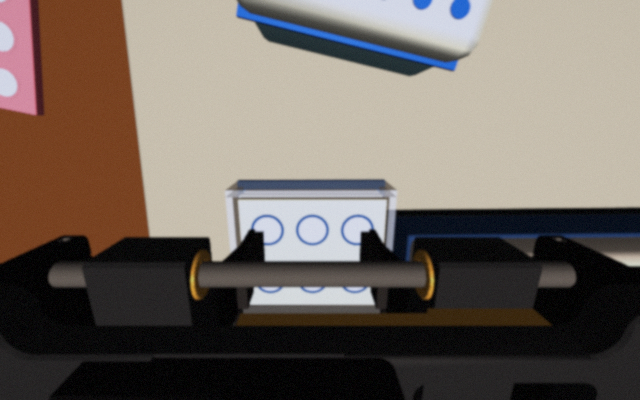

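The wrist view shows the tool square to the tile: fingers at cols 263 and 362, tile at cols 235–388, rack wall behind. Descending.

{"op": "send_rows", "data": {
  "moves": "60 0 6 0 0;60 0 6 0 0;60 0 6 0 0;60 0 5 0 0;60 0 3 0 0;60 0 1 0 0;60 0 0.3 0 0;60 0 0.3 0 0;60 0 0.3 0 0;60 0 0.3 0 0;60 0 0.3 0 0;60 0 0.3 0 0;60 0 0.3 0 0;60 0 0.3 0 0;60 0 0.3 0 0;60 0 0.3 0 0;60 0 0.3 0 0"
}}

```text
time_s: 8.67
position: [0.5369, 0.1226, 0.0602]
tcp_rot: [[0.997, 0.0, -0.082], [0.082, 0.0, 0.997], [0.0, -1.0, 0.0]]
force: [-0.1, -0.5, -0.0]
opening: 0.687
```

{"op": "send_rows", "data": {
  "moves": "60 0 0.3 0 0;60 0 0.3 0 0;60 0 0.3 0 0;60 0 0.3 0 0;60 0 0.3 0 0;60 0 0 0 0"
}}

```text
time_s: 9.17
position: [0.5369, 0.1226, 0.0587]
tcp_rot: [[0.997, -0.0, -0.082], [0.082, -0.0, 0.997], [-0.0, -1.0, 0.0]]
force: [0.5, -0.6, -0.8]
opening: 0.687
```

{"op": "send_rows", "data": {
  "moves": "60 0 0.3 0 0;60 0 0.3 0 0;60 0 0.3 0 0;60 0 0.3 0 0;60 0 0.3 0 0;60 0 0.3 0 0;60 0 0.3 0 0;60 0 0.3 0 0;60 0 0.3 0 0;60 0 0.3 0 0;60 0 0 0 0"
}}

```text
time_s: 10.08
position: [0.5368, 0.1226, 0.0557]
tcp_rot: [[0.997, -0.0, -0.082], [0.082, -0.0, 0.997], [-0.0, -1.0, 0.0]]
force: [0.5, 0.5, -1.1]
opening: 0.688
```

{"op": "send_rows", "data": {
  "moves": "60 0 0.3 0 0;60 0 0.3 0 0;60 0 0 0 0"
}}

```text
time_s: 10.33
position: [0.5369, 0.1226, 0.0551]
tcp_rot: [[0.997, -0.0, -0.082], [0.082, 0.0, 0.997], [-0.0, -1.0, 0.0]]
force: [-0.2, -0.2, 0.4]
opening: 0.687
```

{"op": "send_rows", "data": {
  "moves": "60 0 0.3 0 0;60 0 0.2 0 0;60 0 0 0 0"
}}

```text
time_s: 10.58
position: [0.5369, 0.1226, 0.0546]
tcp_rot: [[0.997, -0.0, -0.081], [0.081, 0.0, 0.997], [-0.0, -1.0, 0.0]]
force: [0.3, 0.3, -0.4]
opening: 0.692
```

{"op": "send_rows", "data": {
  "moves": "60 0 0.2 0 0;60 0 0.2 0 0;60 0 0 0 0"
}}

```text
time_s: 10.83
position: [0.5369, 0.1226, 0.0542]
tcp_rot: [[0.997, -0.0, -0.082], [0.082, -0.0, 0.997], [-0.0, -1.0, -0.0]]
force: [0.1, 0.8, 0.1]
opening: 0.688
```

{"op": "send_rows", "data": {
  "moves": "60 0 0.2 0 0;60 0 0.2 0 0;60 0 0 0 0"
}}

```text
time_s: 11.08
position: [0.5369, 0.1226, 0.0538]
tcp_rot: [[0.997, -0.0, -0.082], [0.082, 0.0, 0.997], [-0.0, -1.0, 0.0]]
force: [-0.2, 0.5, 0.1]
opening: 0.692
```

{"op": "send_rows", "data": {
  "moves": "60 0 0.2 0 0;60 0 0.2 0 0;60 0 0 0 0"
}}

```text
time_s: 11.33
position: [0.5369, 0.1226, 0.0535]
tcp_rot: [[0.997, 0.0, -0.082], [0.082, -0.0, 0.997], [0.0, -1.0, -0.0]]
force: [0.2, 0.3, 1.4]
opening: 0.69
```

{"op": "send_rows", "data": {
  "moves": "60 0 0.2 0 0;60 0 0 0 0"
}}

```text
time_s: 11.5
position: [0.5369, 0.1226, 0.0535]
tcp_rot: [[0.997, 0.0, -0.082], [0.082, -0.0, 0.997], [0.0, -1.0, -0.0]]
force: [-0.1, -1.0, 2.4]
opening: 0.689
```

{"op": "send_rows", "data": {
  "moves": "60 0 0.2 0 0;60 0 0 0 0"
}}

```text
time_s: 11.67
position: [0.537, 0.1226, 0.0535]
tcp_rot: [[0.997, 0.0, -0.082], [0.082, -0.0, 0.997], [0.0, -1.0, -0.0]]
force: [-1.5, 0.2, 5.3]
opening: 0.694
```

{"op": "send_rows", "data": {
  "moves": "60 0 0.12 0 0;60 0 0 -0.5 0;60 0 0 -1 0;60 0 0 -1.5 0;60 0 0 -1.5 0;60 0 0 -1.5 0"
}}

```text
time_s: 12.17
position: [0.5377, 0.1169, 0.0535]
tcp_rot: [[0.997, 0.001, -0.081], [0.081, 0.001, 0.997], [0.001, -1.0, 0.0]]
force: [0.2, 1.4, 4.7]
opening: 0.692
```

{"op": "send_rows", "data": {
  "moves": "60 0 0 -1.5 0;60 0 0 -1.5 0;60 0 0 -1.5 0;60 0 0 -1.5 0"
}}

```text
time_s: 12.5
position: [0.5382, 0.1109, 0.0535]
tcp_rot: [[0.997, 0.001, -0.081], [0.081, 0.001, 0.997], [0.001, -1.0, 0.0]]
force: [-1.0, 0.6, 4.9]
opening: 0.687
```

```bash
python3 - <<'E'
from h import *
st=read_state();print(st["force"],st["position"])
a=capture("top");b=capture("scene")
A=cv2.resize(a["image"][160:260,250:350],None,fx=4,fy=4,interpolation=cv2.INTER_CUBIC)
B=cv2.resize(b["image"][140:240,290:390],None,fx=4,fy=4,interpolation=cv2.INTER_CUBIC)
cv2.imwrite("pics/m1.png",np.hstack([A,B]))
E
```

```text
[-1.03810589  0.64128619  4.92611628] [0.53820572 0.11089423 0.05348939]
```

View pics/m1.png

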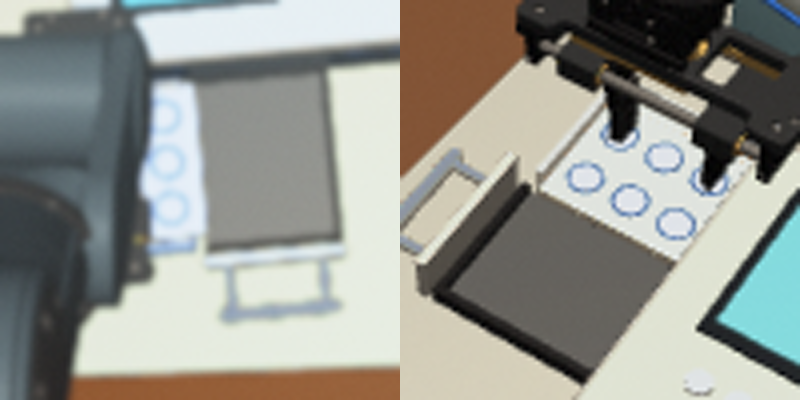

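The scene crop shows the tile's front edge now crossing the gap to the tray, with the pads on the rear ring row. It slides, so I'll go on with slightly more pressure.

{"op": "send_rows", "data": {
  "moves": "60 0 0.15 -1.5 0;60 0 0 -1.5 0;60 0 0 -1.5 0;60 0 0 -1.5 0;60 0 0 -1.5 0;60 0 0 -1.5 0;60 0 0 -1.5 0;60 0 0 -1.5 0"
}}

```text
time_s: 13.27
position: [0.5392, 0.099, 0.0535]
tcp_rot: [[0.997, 0.001, -0.081], [0.081, 0.001, 0.997], [0.001, -1.0, 0.0]]
force: [-0.7, 1.6, 6.0]
opening: 0.693
```

{"op": "send_rows", "data": {
  "moves": "60 0 0 -1.5 0;60 0 0 -1.5 0;60 0 0 -1.5 0;60 0 0 -1.5 0;60 0 0 -1.5 0;60 0 0 -1.5 0;60 0 0 -1.5 0;60 0 0 -1.5 0;60 0 0 -1.5 0;60 0 0 -1.5 0"
}}

```text
time_s: 14.1
position: [0.5404, 0.084, 0.0535]
tcp_rot: [[0.997, 0.001, -0.081], [0.081, 0.001, 0.997], [0.001, -1.0, 0.0]]
force: [-0.2, 1.4, 7.2]
opening: 0.688
```

```bash
cat > look.py <<'E'
from h import *
import sys
st=read_state();print(st["force"],st["position"])
b=capture("scene");c=b["image"][140:240,290:390]
cv2.imwrite(f"pics/{sys.argv[1]}.png",cv2.resize(c,None,fx=5,fy=5,interpolation=cv2.INTER_CUBIC))
# ring centres: whole-tile rings, saturated blue holes
hsv=cv2.cvtColor(b["image"],cv2.COLOR_BGR2HSV)
seat=np.array([546.4,-8.9]);ex=np.array([.9966,.082]);ey=np.array([-.082,.9966])
g=cv2.resize(b["image"],None,fx=5,fy=5,interpolation=cv2.INTER_CUBIC)
m=((g[...,0].astype(int)-g[...,2])>25).astype(np.uint8)
cs,hi=cv2.findContours(m,cv2.RETR_CCOMP,cv2.CHAIN_APPROX_NONE)
for k,q in enumerate(cs):
    if hi[0][k][3]<0 or len(q)<40: continue
    u,v=q[:,0].mean(0)
    if not(280*5<u<400*5 and 140*5<v<245*5) : continue
    for h in (.053,.049):
        p=ray(b,((v+.5)/5-.5,(u+.5)/5-.5),h)[:2]*1000-seat
        print(np.int32([u/5,v/5]),cv2.contourArea(q),h,"rel seat ex,ey:",np.round([p@ex,p@ey],1))
E
python3 look.py m2
```

```text
[-0.19687458  1.36259913  7.2050385 ] [0.54041013 0.0840207  0.05349669]
[353 202] 903.5 0.053 rel seat ex,ey: [35.8 50.9]
[353 202] 903.5 0.049 rel seat ex,ey: [34.4 53.4]
[342 197] 891.0 0.053 rel seat ex,ey: [ 2.1 49.8]
[342 197] 891.0 0.049 rel seat ex,ey: [ 0.6 52.3]
[330 191] 870.0 0.053 rel seat ex,ey: [-32.   48.9]
[330 191] 870.0 0.049 rel seat ex,ey: [-33.7  51.4]
[350 185] 814.5 0.053 rel seat ex,ey: [ 0.9 91.8]
[350 185] 814.5 0.049 rel seat ex,ey: [-0.6 94.4]
```

{"op": "send_rows", "data": {
  "moves": "60 0 0 -1.5 0;60 0 0 -1.5 0;60 0 0 -1.5 0;60 0 0 -1.5 0;60 0 0 -1.5 0;60 0 0 -1.5 0;60 0 0 -1.5 0;60 0 0 -1.5 0;60 0 0 -1.5 0;60 0 0 -1.5 0"
}}

```text
time_s: 14.98
position: [0.5416, 0.0691, 0.0535]
tcp_rot: [[0.997, 0.001, -0.081], [0.081, 0.001, 0.997], [0.001, -1.0, 0.0]]
force: [-0.6, 1.8, 6.3]
opening: 0.687
```

{"op": "send_rows", "data": {
  "moves": "60 0 0 -1.5 0;60 0 0 -1.5 0;60 0 0 -1.5 0;60 0 0 -1.5 0;60 0 0 -1.5 0;60 0 0 -1.5 0"
}}

```text
time_s: 15.48
position: [0.5425, 0.06, 0.0535]
tcp_rot: [[0.997, 0.001, -0.081], [0.081, 0.0, 0.997], [0.001, -1.0, 0.0]]
force: [-0.5, 1.1, 5.8]
opening: 0.693
```

```bash
python3 look.py m3
```

```text
[-0.49766791  1.11305888  5.79901057] [0.54246841 0.06004549 0.0534697 ]
[349 209] 923.0 0.053 rel seat ex,ey: [37.9 29.4]
[349 209] 923.0 0.049 rel seat ex,ey: [36.6 31.8]
[337 203] 953.0 0.053 rel seat ex,ey: [ 4.  27.2]
[337 203] 953.0 0.049 rel seat ex,ey: [ 2.5 29.6]
[326 197] 854.0 0.053 rel seat ex,ey: [-30.2  25.1]
[326 197] 854.0 0.049 rel seat ex,ey: [-31.8  27.5]
[345 191] 857.5 0.053 rel seat ex,ey: [ 0.7 68.8]
[345 191] 857.5 0.049 rel seat ex,ey: [-0.8 71.4]
```

View pics/m3.png

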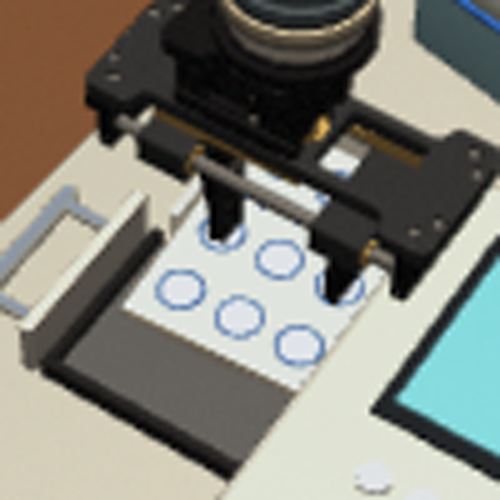

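The tile is halfway over, and its right (+x) end lags by about 3°. I'll turn the tool back while sliding.

{"op": "send_rows", "data": {
  "moves": "60 0 0 -0.5 1;60 0 0 -0.5 1;60 0 0 -0.5 1;60 0 0 -1 0.5;60 0 0 -1.5 0;60 0 0 -1.5 0;60 0 0 -1.5 0"
}}

```text
time_s: 16.12
position: [0.5429, 0.053, 0.0535]
tcp_rot: [[1.0, 0.001, -0.02], [0.02, 0.0, 1.0], [0.001, -1.0, 0.0]]
force: [0.2, 1.3, 6.7]
opening: 0.688
```

```bash
python3 look.py m4
```

```text
[0.23033916 1.33546509 6.72166192] [0.54285275 0.05303561 0.05352281]
[348 210] 976.0 0.053 rel seat ex,ey: [38.3 24.5]
[348 210] 976.0 0.049 rel seat ex,ey: [37.  26.9]
[336 204] 911.0 0.053 rel seat ex,ey: [ 3.9 21.9]
[336 204] 911.0 0.049 rel seat ex,ey: [ 2.4 24.3]
[324 199] 905.0 0.053 rel seat ex,ey: [-30.1  19.5]
[324 199] 905.0 0.049 rel seat ex,ey: [-31.8  21.8]
```

Turning didn't bring the tile round, so one finger carries the load. I'll lift, close the fingers and press on the tile's +x rear area so that the pull itself swings it back.

{"op": "send_rows", "data": {
  "moves": "60 0 -1 0 0;60 0 -1 0 0;60 0 -1 0 -1.7;0 0 -1 0 -1.8;0 6 0 3 0;0 6 0 3 0;0 6 0 3 0;0 0 0 0 0;0 0 0 0 0;0 0 0 0 0;0 0 0 0 0;0 0 0.4 0 0;0 0 0.4 0 0;0 0 0.4 0 0;0 0 0.4 0 0;0 0 0.3 0 0;0 0 0.3 0 0;0 0 0.3 0 0;0 0 0.3 0 0;0 0 0 0 0"
}}

```text
time_s: 17.83
position: [0.5595, 0.0633, 0.0542]
tcp_rot: [[0.997, 0.0, -0.082], [0.082, 0.0, 0.997], [0.0, -1.0, 0.0]]
force: [-0.0, 0.7, 2.1]
opening: 0.007
```

{"op": "send_rows", "data": {
  "moves": "0 0 0.3 0 0;0 0 0.3 0 0;0 0 0 0 0"
}}

```text
time_s: 18.08
position: [0.5596, 0.0633, 0.0536]
tcp_rot: [[0.997, 0.0, -0.081], [0.081, 0.0, 0.997], [0.0, -1.0, 0.0]]
force: [0.3, -0.1, 4.0]
opening: 0.005
```

{"op": "send_rows", "data": {
  "moves": "0 0 0.15 0 0;0 0 0.1 0 0;0 0 0 -0.7 0;0 0 0 -1 0;0 0 0 -1 0;0 0 0 -1 0;0 0 0 -1 0;0 0 0 -1 0"
}}

```text
time_s: 18.75
position: [0.5607, 0.0576, 0.0536]
tcp_rot: [[0.997, 0.002, -0.081], [0.081, 0.0, 0.997], [0.002, -1.0, -0.0]]
force: [-0.7, 2.0, 6.7]
opening: 0.007
```

```bash
python3 look.py m5
```

```text
[-0.70202756  2.04072302  6.71278007] [0.56066548 0.05755737 0.05362387]
[346 212] 974.0 0.053 rel seat ex,ey: [36.9 17.2]
[346 212] 974.0 0.049 rel seat ex,ey: [35.5 19.6]
[335 206] 929.0 0.053 rel seat ex,ey: [ 2.5 16.1]
[335 206] 929.0 0.049 rel seat ex,ey: [ 1.1 18.4]
[323 200] 877.5 0.053 rel seat ex,ey: [-31.7  15.4]
[323 200] 877.5 0.049 rel seat ex,ey: [-33.3  17.7]
[332 188] 845.5 0.053 rel seat ex,ey: [-33.1  57.8]
[332 188] 845.5 0.049 rel seat ex,ey: [-34.7  60.4]
```

Yaw is nearly restored (about 1.5° in the scene camera). I'll move the pads closer to the tile's centre line and continue.

{"op": "send_rows", "data": {
  "moves": "0 0 0 -1.2 0;0 0 0 -1.2 0;0 0 -1 0 0;0 0 -1 0 0;0 -5 0 2 0;0 -5 0 2 0;0 0 0 0 0;0 0 0.4 0 0;0 0 0.4 0 0;0 0 0.3 0 0;0 0 0.3 0 0;0 0 0.3 0 0;0 0 0.2 0 0;0 0 0 0 0"
}}

```text
time_s: 19.97
position: [0.5502, 0.0584, 0.0537]
tcp_rot: [[0.997, 0.001, -0.081], [0.081, 0.0, 0.997], [0.001, -1.0, 0.0]]
force: [-0.7, 0.7, 5.5]
opening: 0.005
```

{"op": "send_rows", "data": {
  "moves": "0 0 0.1 -0.7 0;0 0 0 -1 0;0 0 0 -1.3 0;0 0 0 -1.3 0;0 0 0 -1.3 0;0 0 0 -1.3 0;0 0 0 -1.3 0"
}}

```text
time_s: 20.55
position: [0.5512, 0.0501, 0.0536]
tcp_rot: [[0.997, 0.002, -0.081], [0.081, 0.0, 0.997], [0.002, -1.0, -0.0]]
force: [-0.1, 0.6, 4.7]
opening: 0.004
```

```bash
python3 look.py m6
```

```text
[-0.11448236  0.58274211  4.69710752] [0.55117781 0.05010447 0.05355007]
[343 215] 981.0 0.053 rel seat ex,ey: [36.3  5. ]
[343 215] 981.0 0.049 rel seat ex,ey: [34.9  7.3]
[332 209] 931.0 0.053 rel seat ex,ey: [2.3 4.9]
[332 209] 931.0 0.049 rel seat ex,ey: [0.8 7.2]
[352 203] 942.0 0.053 rel seat ex,ey: [35.5 47.9]
[352 203] 942.0 0.049 rel seat ex,ey: [34.1 50.4]
[321 202] 906.5 0.053 rel seat ex,ey: [-31.5   5. ]
[321 202] 906.5 0.049 rel seat ex,ey: [-33.2   7.3]
[330 191] 818.5 0.053 rel seat ex,ey: [-32.3  47.8]
[330 191] 818.5 0.049 rel seat ex,ey: [-34.   50.3]
```

{"op": "send_rows", "data": {
  "moves": "0 0 0.1 -1.3 0;0 0 0 -1.3 0;0 0 0 -1.3 0;0 0 0 -1.3 0;0 0 0 -1.3 0;0 0 0.1 -1.3 0;0 0 0 -1.3 0"
}}

```text
time_s: 21.18
position: [0.5513, 0.0409, 0.0529]
tcp_rot: [[0.997, 0.0, -0.082], [0.082, -0.0, 0.997], [0.0, -1.0, -0.0]]
force: [-0.2, 0.7, -0.0]
opening: 0.007
```

```bash
python3 look.py m7
```

```text
[-0.16993292  0.71123126 -0.04287017] [0.55127598 0.04091447 0.0528558 ]
[341 218] 1005.0 0.053 rel seat ex,ey: [36.4 -4.5]
[341 218] 1005.0 0.049 rel seat ex,ey: [35.1 -2.3]
[330 211] 899.5 0.053 rel seat ex,ey: [ 2.6 -4.5]
[330 211] 899.5 0.049 rel seat ex,ey: [ 1.1 -2.3]
[350 206] 935.5 0.053 rel seat ex,ey: [36.1 37.4]
[350 206] 935.5 0.049 rel seat ex,ey: [34.8 39.8]
[318 205] 911.5 0.053 rel seat ex,ey: [-31.7  -4.8]
[318 205] 911.5 0.049 rel seat ex,ey: [-33.3  -2.6]
[328 194] 801.5 0.053 rel seat ex,ey: [-32.   37.4]
[328 194] 801.5 0.049 rel seat ex,ey: [-33.6  39.9]
```

View pics/m7.png

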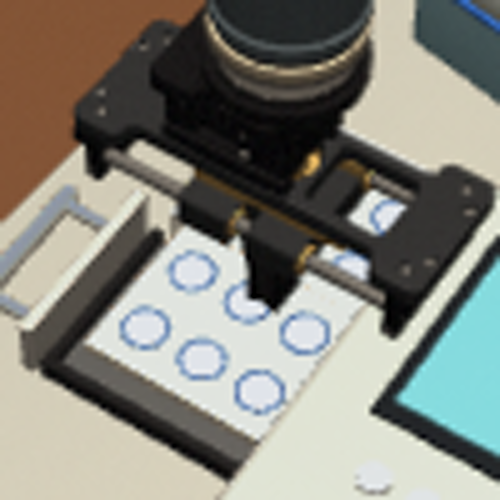

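The tile is squarely on the tray and its rear edge has dropped away from the pads; tile2 is visible in place behind. I'll follow it down.

{"op": "send_rows", "data": {
  "moves": "0 0 0.3 0 0;0 0 0.3 0 0;0 0 0.3 0 0;0 0 0.3 0 0;0 0 0.3 0 0;0 0 0.3 0 0;0 0 0 0 0"
}}

```text
time_s: 21.82
position: [0.5512, 0.0411, 0.051]
tcp_rot: [[0.997, -0.0, -0.082], [0.082, 0.0, 0.997], [-0.0, -1.0, 0.0]]
force: [-0.1, 0.2, -1.1]
opening: 0.006
```

{"op": "send_rows", "data": {
  "moves": "0 0 0.2 0 0;0 0 0.2 0 0;0 0 0 0 0"
}}

```text
time_s: 22.07
position: [0.5513, 0.0411, 0.0507]
tcp_rot: [[0.997, 0.0, -0.082], [0.082, -0.0, 0.997], [0.0, -1.0, -0.0]]
force: [-0.7, 0.2, 0.0]
opening: 0.002
```

{"op": "send_rows", "data": {
  "moves": "0 0 0.2 0 0;0 0 0.2 0 0;0 0 0 0 0"
}}

```text
time_s: 22.32
position: [0.5512, 0.0411, 0.0503]
tcp_rot: [[0.997, -0.0, -0.082], [0.082, 0.0, 0.997], [-0.0, -1.0, 0.0]]
force: [-0.3, 0.0, 0.3]
opening: 0.003
```

{"op": "send_rows", "data": {
  "moves": "0 0 0.2 0 0;0 0 0.2 0 0;0 0 0.2 0 0;0 0 0 0 0"
}}

```text
time_s: 22.65
position: [0.5512, 0.0411, 0.0497]
tcp_rot: [[0.997, -0.0, -0.082], [0.082, 0.0, 0.997], [-0.0, -1.0, 0.0]]
force: [0.0, -0.9, 0.0]
opening: 0.007
```

{"op": "send_rows", "data": {
  "moves": "0 0 0.2 0 0;0 0 0.2 0 0;0 0 0 0 0"
}}

```text
time_s: 22.9
position: [0.5513, 0.0411, 0.0495]
tcp_rot: [[0.997, 0.0, -0.082], [0.082, -0.0, 0.997], [0.0, -1.0, -0.0]]
force: [-0.7, 0.2, 2.6]
opening: 0.008
```

{"op": "send_rows", "data": {
  "moves": "0 0 0.2 0 0;0 0 0 0 0"
}}

```text
time_s: 23.07
position: [0.5513, 0.0411, 0.0495]
tcp_rot: [[0.997, 0.0, -0.082], [0.082, -0.0, 0.997], [0.0, -1.0, -0.0]]
force: [-1.0, -0.2, 4.9]
opening: 0.005
```

{"op": "send_rows", "data": {
  "moves": "0 0 0.12 -0.7 0;0 0 0 -1.3 0;0 0 0 -1.3 0;0 0 0 -1.3 0;0 0 0 -1.3 0;0 0 0 -1.3 0;0 0 0 -1.3 0;0 0 0 -1.3 0;0 0 0 -1.3 0;0 0 0 -1.3 0"
}}

```text
time_s: 23.9
position: [0.553, 0.0288, 0.0495]
tcp_rot: [[0.997, 0.002, -0.081], [0.081, 0.0, 0.997], [0.002, -1.0, 0.0]]
force: [-0.9, 1.0, 5.1]
opening: 0.009
```

```bash
python3 look.py m8
```

```text
[-0.87989383  1.00350211  5.1241317 ] [0.5529656  0.02876517 0.04947038]
[339 221] 962.5 0.053 rel seat ex,ey: [ 36.5 -16.7]
[339 221] 962.5 0.049 rel seat ex,ey: [ 35.2 -14.5]
[327 215] 965.5 0.053 rel seat ex,ey: [  2.9 -16.3]
[327 215] 965.5 0.049 rel seat ex,ey: [  1.4 -14.1]
[348 209] 909.5 0.053 rel seat ex,ey: [36.4 25.3]
[348 209] 909.5 0.049 rel seat ex,ey: [35.  27.7]
[316 208] 897.5 0.053 rel seat ex,ey: [-31.3 -16.6]
[316 208] 897.5 0.049 rel seat ex,ey: [-33.  -14.4]
[325 197] 882.5 0.053 rel seat ex,ey: [-31.   25.3]
[325 197] 882.5 0.049 rel seat ex,ey: [-32.7  27.6]
```

{"op": "send_rows", "data": {
  "moves": "0 0 0 -1.2 0;0 0 0 -1.2 0;0 0 0 -1.2 0;0 0 0 -1.2 0"
}}

```text
time_s: 24.28
position: [0.5531, 0.0243, 0.0495]
tcp_rot: [[0.997, 0.001, -0.081], [0.081, 0.001, 0.997], [0.001, -1.0, 0.001]]
force: [-0.1, 2.4, 6.3]
opening: 0.003
```

{"op": "send_rows", "data": {
  "moves": "0 0 0.05 -1 0;0 0 0 -1 0;0 0 0 -1 0"
}}

```text
time_s: 24.53
position: [0.5534, 0.0213, 0.0495]
tcp_rot: [[0.997, 0.001, -0.081], [0.081, 0.001, 0.997], [0.001, -1.0, 0.001]]
force: [-0.8, 3.4, 6.1]
opening: 0.008
```

{"op": "send_rows", "data": {
  "moves": "0 0 0 -1 0;0 0 0 -1 0"
}}

```text
time_s: 24.7
position: [0.5535, 0.0193, 0.0495]
tcp_rot: [[0.997, 0.001, -0.081], [0.081, 0.001, 0.997], [0.001, -1.0, 0.001]]
force: [0.1, 1.7, 5.4]
opening: 0.006
```

```bash
python3 look.py m9
```

```text
[0.07747977 1.69508735 5.43108611] [0.55354777 0.01933535 0.04947906]
[338 222] 1006.5 0.053 rel seat ex,ey: [ 37.2 -18.9]
[338 222] 1006.5 0.049 rel seat ex,ey: [ 35.9 -16.8]
[327 216] 947.0 0.053 rel seat ex,ey: [  2.9 -19.4]
[327 216] 947.0 0.049 rel seat ex,ey: [  1.4 -17.3]
[347 210] 915.5 0.053 rel seat ex,ey: [36.7 22.7]
[347 210] 915.5 0.049 rel seat ex,ey: [35.4 25.1]
[315 209] 890.5 0.053 rel seat ex,ey: [-30.8 -20. ]
[315 209] 890.5 0.049 rel seat ex,ey: [-32.4 -17.9]
[325 198] 836.0 0.053 rel seat ex,ey: [-31.1  21.7]
[325 198] 836.0 0.049 rel seat ex,ey: [-32.8  24.1]
```

```bash
python3 - <<'E'
import cv2
a=cv2.imread("pics/m9.png");cv2.imwrite("pics/m9b.png",cv2.resize(a[230:500,20:330],(775,675//1),interpolation=cv2.INTER_CUBIC)[:600])
E
```

```text
(no output)
```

View pics/m9b.png

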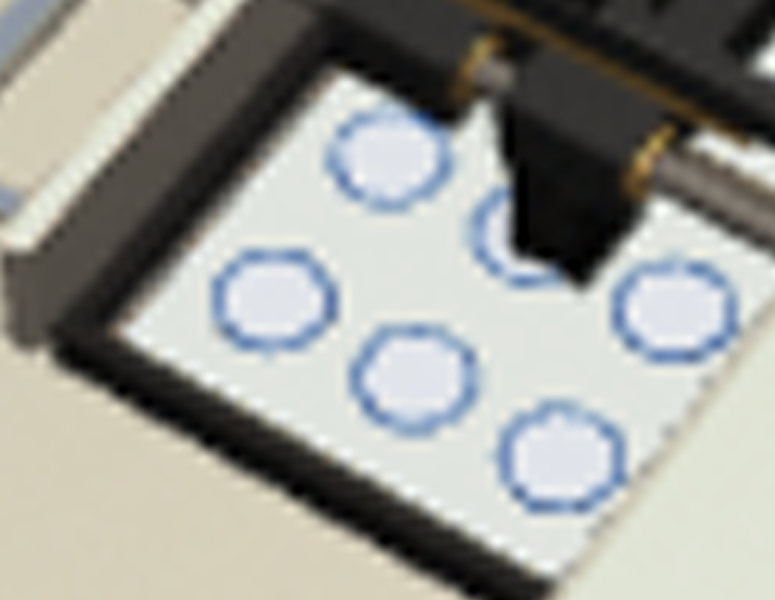

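The tile lies along the stop, perhaps with the +x end a fraction behind. I'll press once more near the +x side and draw it against the stop.

{"op": "send_rows", "data": {
  "moves": "0 0 -1 0 0;0 0 -1 0 0;0 9 0 4 0;0 9 0 4 0;0 0 0 0 0;0 0 0.4 0 0;0 0 0.4 0 0;0 0 0.3 0 0;0 0 0.3 0 0;0 0 0.3 0 0;0 0 0.2 0 0;0 0 0 0 0"
}}

```text
time_s: 25.75
position: [0.57, 0.0285, 0.0495]
tcp_rot: [[0.997, -0.0, -0.081], [0.081, 0.0, 0.997], [-0.0, -1.0, 0.0]]
force: [-1.3, 1.0, 5.3]
opening: 0.005
```

{"op": "send_rows", "data": {
  "moves": "0 0 0.1 -0.8 0;0 0 0 -0.8 0;0 0 0 -0.8 0;0 0 0 -0.8 0;0 0 0 -0.8 0;0 0 0 -0.8 0;0 0 0 -0.8 0"
}}

```text
time_s: 26.33
position: [0.5714, 0.023, 0.0495]
tcp_rot: [[0.997, 0.002, -0.081], [0.081, 0.0, 0.997], [0.002, -1.0, 0.0]]
force: [0.4, 1.7, 4.9]
opening: 0.005
```

```bash
python3 look.py m10
```

```text
[0.43134196 1.71738958 4.85839644] [0.57140167 0.02300694 0.04948487]
[338 222] 983.0 0.053 rel seat ex,ey: [ 37.4 -19.2]
[338 222] 983.0 0.049 rel seat ex,ey: [ 36.  -17.1]
[327 216] 972.5 0.053 rel seat ex,ey: [  3.1 -19.4]
[327 216] 972.5 0.049 rel seat ex,ey: [  1.7 -17.2]
[315 209] 903.0 0.053 rel seat ex,ey: [-30.8 -20.1]
[315 209] 903.0 0.049 rel seat ex,ey: [-32.4 -17.9]
[336 204] 872.0 0.053 rel seat ex,ey: [ 3.3 21.7]
[336 204] 872.0 0.049 rel seat ex,ey: [ 1.8 24.1]
[325 198] 826.5 0.053 rel seat ex,ey: [-31.   21.7]
[325 198] 826.5 0.049 rel seat ex,ey: [-32.7  24. ]
```

The tile no longer moves under the pads, so it's against the stop. I'll lift off and take a near look before closing the tray.

{"op": "send_rows", "data": {
  "moves": "0 0 -1 0 0;0 0 -5 0 0;0 0 -20 0 0;0 0 -30 0 0;0 0 -30 0 0;0 0 -30 0 0;0 -20 -30 -20 0;0 -20 0 -25 0;0 -20 0 -25 0;0 -20 0 -25 0;0 0 0 0 0;0 0 0 0 0"
}}

```text
time_s: 27.38
position: [0.498, -0.0796, 0.1951]
tcp_rot: [[0.997, -0.0, -0.078], [0.078, 0.0, 0.997], [-0.0, -1.0, 0.0]]
force: [-0.1, -0.0, 0.0]
opening: 0.004
```

```bash
python3 - <<'E'
from h import *
st=read_state();c=capture("wrist");print(st["position"],st["force"])
cv2.imwrite("pics/w3.png",c["image"])
r=search_frame(c,"tile1");print([(np.round(q["bbox"]),round(q["p"],2)) for q in r[:3]])
E
```

```text
[ 0.49802102 -0.07959218  0.19514896] [-0.07651664 -0.04405996  0.00066253]
[(array([310.,   0., 424.,  69.]), 0.89), (array([106., 223., 192., 308.]), 0.87), (array([314.,  84., 420., 172.]), 0.8)]
```

View pics/w3.png

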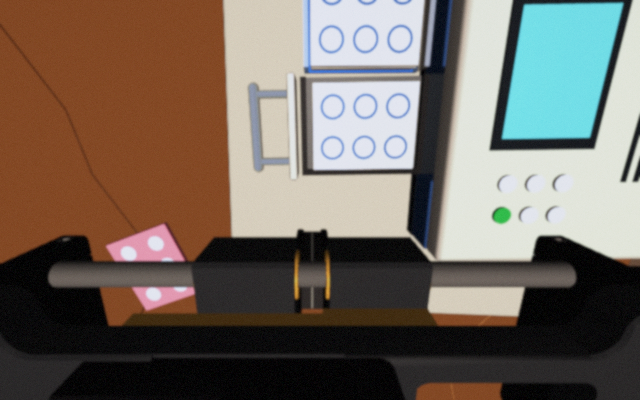

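The wrist view shows the tile flat and parallel against the stop (row ~171), with gaps of ~8 px in front and ~4 px behind. Tile2 is in place in the rack, and the bar runs from (254,87) to (259,168). Next I position for pushing the bar.

```bash
python3 - <<'E'
from h import *
st=read_state();c=capture("wrist");p=st["position"]*1000;R=np.array(st["tcp_rot"])
for q in [(87,254),(168,259)]:
    print(np.round(ray(c,q,.0525,st)*1000,1))
m=(ray(c,(87,254),.0525,st)+ray(c,(168,259),.0525,st))*500
print(m,"tool delta",R.T@(m-p))
m=c["image"];
E
```

```text
[432.1  25.9  52.5]
[439.6 -56.   52.5]
[435.86042975 -15.07488774  52.5       ] tool delta [-58.02619069 142.51599574  68.13644418]
```

{"op": "send_rows", "data": {
  "moves": "0 -20.6 0 13.2 0;0 -20.6 0 13.2 0;0 -20.6 0 13.2 0;0 -20.6 0 13.2 0;0 -20.6 0 13.2 0;0 0 20 0 0;0 0 20 0 0;0 0 20 0 0;0 0 20 0 0;0 0 20 0 0;0 0 20 0 0;0 0 20 0 0;0 0 7 0 0;0 0 0 0 0;0 0 0 0 0"
}}

```text
time_s: 28.78
position: [0.3911, -0.0205, 0.0479]
tcp_rot: [[0.997, -0.001, -0.083], [0.083, 0.0, 0.997], [-0.001, -1.0, 0.0]]
force: [-0.0, -0.5, 0.6]
opening: 0.007
```

```bash
python3 look.py m11
```

```text
[-0.03238247 -0.48491858  0.58422714] [ 0.39105392 -0.02051815  0.04786267]
[338 222] 981.0 0.053 rel seat ex,ey: [ 37.3 -19.3]
[338 222] 981.0 0.049 rel seat ex,ey: [ 36.  -17.1]
[327 216] 948.5 0.053 rel seat ex,ey: [  3.  -19.3]
[327 216] 948.5 0.049 rel seat ex,ey: [  1.5 -17.2]
[347 210] 930.0 0.053 rel seat ex,ey: [36.4 23. ]
[347 210] 930.0 0.049 rel seat ex,ey: [35.1 25.3]
[315 209] 899.0 0.053 rel seat ex,ey: [-30.7 -20.2]
[315 209] 899.0 0.049 rel seat ex,ey: [-32.4 -18. ]
[336 204] 870.0 0.053 rel seat ex,ey: [ 3.3 21.7]
[336 204] 870.0 0.049 rel seat ex,ey: [ 1.8 24.1]
[325 198] 827.0 0.053 rel seat ex,ey: [-31.1  21.7]
[325 198] 827.0 0.049 rel seat ex,ey: [-32.7  24. ]
[360 194] 787.0 0.053 rel seat ex,ey: [36.1 82.7]
[360 194] 787.0 0.049 rel seat ex,ey: [34.8 85.3]
[349 188] 747.5 0.053 rel seat ex,ey: [ 2.5 83.1]
[349 188] 747.5 0.049 rel seat ex,ey: [ 1.  85.8]
[368 183] 806.0 0.053 rel seat ex,ey: [ 36.  124.1]
[368 183] 806.0 0.049 rel seat ex,ey: [ 34.6 127. ]
[338 182] 777.0 0.053 rel seat ex,ey: [-31.5  83.1]
[338 182] 777.0 0.049 rel seat ex,ey: [-33.1  85.7]
[357 177] 813.0 0.053 rel seat ex,ey: [  2.3 124.5]
[357 177] 813.0 0.049 rel seat ex,ey: [  0.8 127.4]
[347 172] 734.5 0.053 rel seat ex,ey: [-30.9 124.8]
[347 172] 734.5 0.049 rel seat ex,ey: [-32.6 127.6]
```

```bash
python3 - <<'E'
from h import *
c=capture("wrist");im=cv2.imread("pics/w3.png")
a=np.radians(4.5)
st=dict(position=np.array([.49802,-.07959,.19515]),tcp_rot=np.array([[.99696,0,-.078],[.078,0,.99696],[0,-1,0]]))
g=cv2.resize(im,None,fx=5,fy=5,interpolation=cv2.INTER_CUBIC)
m=((g[...,0].astype(int)-g[...,2])>25).astype(np.uint8)
cs,hi=cv2.findContours(m,cv2.RETR_CCOMP,cv2.CHAIN_APPROX_NONE)
seat=np.array([546.4,-8.9]);ex=np.array([.9966,.082]);ey=np.array([-.082,.9966])
for k,q in enumerate(cs):
    if hi[0][k][3]<0 or not 3000<cv2.contourArea(q)<30000: continue
    u,v=q[:,0].mean(0)/5
    if not(300<u<430 and v<170): continue
    p=ray(c,(v-.4,u-.4),.0495 if v>75 else .0455,st)[:2]*1000-seat
    print(np.round([u,v],1),np.round([p@ex,p@ey],1))
# vertical brightness profile: tile edge and stop along columns
gr=cv2.cvtColor(im,cv2.COLOR_BGR2GRAY).astype(int)
for u in (325,350,375,400): print(u,gr[162:184,u])
cv2.imwrite("pics/w3c.png",cv2.resize(im[150:185,295:435],None,fx=5.6,fy=8,interpolation=cv2.INTER_CUBIC))
E
```

```text
[332.5 147.7] [-32.1 -17.6]
[363.9 147.2] [  1.8 -17.2]
[395.4 146.9] [ 35.8 -16.9]
[332.7 106.9] [-32.5  24.2]
[365.4 106.3] [ 1.4 24.6]
[398.1 105.8] [35.2 25. ]
[331.4  39.2] [-34.6  87.9]
[400.   38.7] [33.3 88.1]
[365.6  39. ] [-0.7 88. ]
325 [230 230 230 229 229 229 220 183 114  58  42  56 102 153 194 205 206 207
 208 206 206 207]
350 [230 231 231 230 230 227 213 170 102  52  41  67 122 169 197 204 206 207
 206 208 206 207]
375 [229 230 229 229 229 223 194 140  75  44  48  84 142 186 202 205 208 205
 206 210 206 206]
400 [231 230 230 230 228 220 179 112  55  41  53 100 157 193 203 206 207 209
 207 205 207 206]
```

View pics/w3c.png

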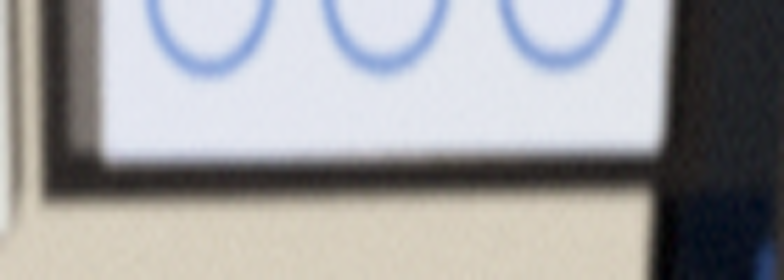

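The dark stop band has the same width (5.1–5.3 px) at every column, so the tile is flush on the stop. Now I push the tray shut.

{"op": "send_rows", "data": {
  "moves": "0 3 0 0 0;0 3 0 0 0;0 3 0 0 0;0 3 0 0 0;0 2 0 0 0;0 1 0 0 0;0 1 0 0 0;0 1 0 0 0;0 1 0 0 0;0 1 0 0 0;0 1 0 0 0;0 1 0 0 0;0 1 0 0 0;0 1 0 0 0;0 1 0 0 0;0 1 0 0 0"
}}

```text
time_s: 30.22
position: [0.4158, -0.0189, 0.048]
tcp_rot: [[0.997, -0.0, -0.082], [0.082, 0.0, 0.997], [-0.0, -1.0, 0.0]]
force: [-0.3, -0.8, -0.3]
opening: 0.005
```

{"op": "send_rows", "data": {
  "moves": "0 1 0 0 0;0 1 0 0 0;0 1 0 0 0;0 1 0 0 0;0 1 0 0 0;0 1 0 0 0;0 1 0 0 0;0 1 0 0 0"
}}

```text
time_s: 30.88
position: [0.423, -0.018, 0.0479]
tcp_rot: [[0.997, -0.002, -0.082], [0.082, 0.001, 0.997], [-0.002, -1.0, 0.001]]
force: [-2.1, 0.5, -0.1]
opening: 0.004
```

{"op": "send_rows", "data": {
  "moves": "0 1.5 0 0 0;0 2 0 0 0;0 2 0 0 0;0 2 0 0 0;0 2 0 0 0;0 2 0 0 0;0 2 0 0 0;0 2 0 0 0;0 2 0 0 0;0 2 0 0 0;0 2 0 0 0;0 2 0 0 0;0 2 0 0 0;0 2 0 0 0;0 2 0 0 0;0 2 0 0 0;0 2 0 0 0;0 2 0 0 0;0 2 0 0 0;0 2 0 0 0"
}}

```text
time_s: 32.55
position: [0.4632, -0.0151, 0.048]
tcp_rot: [[0.997, 0.0, -0.082], [0.082, 0.0, 0.997], [0.0, -1.0, -0.0]]
force: [-3.4, 1.1, -0.5]
opening: 0.003
```

{"op": "send_rows", "data": {
  "moves": "0 2 0 0 0;0 2 0 0 0;0 2 0 0 0;0 2 0 0 0;0 2 0 0 0;0 2 0 0 0;0 2 0 0 0;0 2 0 0 0;0 2 0 0 0;0 2 0 0 0;0 2 0 0 0;0 2 0 0 0;0 2 0 0 0;0 2 0 0 0;0 2 0 0 0;0 2 0 0 0;0 2 0 0 0;0 2 0 0 0;0 2 0 0 0;0 2 0 0 0"
}}

```text
time_s: 34.22
position: [0.503, -0.0118, 0.0479]
tcp_rot: [[0.997, -0.0, -0.082], [0.082, 0.0, 0.997], [-0.0, -1.0, 0.0]]
force: [-2.7, -0.4, 0.5]
opening: 0.008
```

{"op": "send_rows", "data": {
  "moves": "0 2 0 0 0;0 2 0 0 0;0 2 0 0 0;0 2 0 0 0;0 2 0 0 0;0 2 0 0 0;0 2 0 0 0;0 2 0 0 0;0 2 0 0 0;0 2 0 0 0;0 2 0 0 0;0 2 0 0 0;0 2 0 0 0;0 2 0 0 0;0 2 0 0 0;0 1.5 0 0 0;0 1 0 0 0"
}}

```text
time_s: 35.63
position: [0.5356, -0.0092, 0.048]
tcp_rot: [[0.997, 0.0, -0.082], [0.082, -0.0, 0.997], [0.0, -1.0, -0.0]]
force: [-2.9, 0.4, 0.3]
opening: 0.006
```

{"op": "send_rows", "data": {
  "moves": "0 1 0 0 0;0 1 0 0 0;0 1 0 0 0;0 1 0 0 0;0 1 0 0 0;0 1 0 0 0;0 1 0 0 0;0 1 0 0 0;0 1 0 0 0;0 1 0 0 0;0 1 0 0 0;0 0.7 0 0 0;0 0.5 0 0 0"
}}

```text
time_s: 36.72
position: [0.5476, -0.0082, 0.048]
tcp_rot: [[0.997, 0.0, -0.082], [0.082, -0.0, 0.997], [0.0, -1.0, -0.0]]
force: [-2.2, 0.5, 0.6]
opening: 0.006
```

{"op": "send_rows", "data": {
  "moves": "0 0.5 0 0 0;0 0.5 0 0 0;0 0.5 0 0 0;0 0.5 0 0 0;0 0.5 0 0 0;0 0.5 0 0 0"
}}

```text
time_s: 37.22
position: [0.5505, -0.0079, 0.048]
tcp_rot: [[0.997, 0.0, -0.082], [0.082, 0.0, 0.997], [0.0, -1.0, 0.0]]
force: [-1.5, 1.0, -0.1]
opening: 0.003
```

{"op": "send_rows", "data": {
  "moves": "0 0.5 0 0 0;0 0.5 0 0 0;0 0.5 0 0 0;0 0.5 0 0 0"
}}

```text
time_s: 37.55
position: [0.5524, -0.0078, 0.048]
tcp_rot: [[0.997, -0.0, -0.082], [0.082, 0.0, 0.997], [-0.0, -1.0, 0.0]]
force: [-2.2, 1.3, 0.8]
opening: 0.007
```

{"op": "send_rows", "data": {
  "moves": "0 0.5 0 0 0;0 0.5 0 0 0;0 0.5 0 0 0;0 0.5 0 0 0"
}}

```text
time_s: 37.88
position: [0.5545, -0.0076, 0.048]
tcp_rot: [[0.997, 0.0, -0.082], [0.082, 0.0, 0.997], [0.0, -1.0, 0.0]]
force: [-1.8, 0.9, -0.4]
opening: 0.003
```

{"op": "send_rows", "data": {
  "moves": "0 0.4 0 0 0;0 0.4 0 0 0;0 0.4 0 0 0"
}}

```text
time_s: 38.13
position: [0.5552, -0.0075, 0.0479]
tcp_rot: [[0.997, -0.001, -0.082], [0.082, 0.0, 0.997], [-0.001, -1.0, 0.0]]
force: [-2.5, -0.5, 1.2]
opening: 0.007
```

{"op": "send_rows", "data": {
  "moves": "0 0.4 0 0 0;0 0.4 0 0 0;0 0.4 0 0 0"
}}

```text
time_s: 38.38
position: [0.5553, -0.0074, 0.0478]
tcp_rot: [[0.997, -0.003, -0.082], [0.082, 0.0, 0.997], [-0.003, -1.0, 0.0]]
force: [-6.2, 0.4, 2.6]
opening: 0.008
```

The push stalled at x=0.555 with rising force: that's the hard stop. One small extra nudge, then I back off and rise.

{"op": "send_rows", "data": {
  "moves": "0 0.4 0 0 0;0 0 0 0 0"
}}

```text
time_s: 38.55
position: [0.5553, -0.0074, 0.0477]
tcp_rot: [[0.997, -0.004, -0.082], [0.082, 0.0, 0.997], [-0.004, -1.0, 0.001]]
force: [-5.4, 0.2, 1.9]
opening: 0.005
```

{"op": "send_rows", "data": {
  "moves": "0 -1 0 0 0;0 -3 0 0 0;0 -10 0 0 0;0 -15 0 0 0;0 -15 0 0 0;0 0 -20 0 0;0 0 -25 0 0;0 0 -25 0 0;0 -10 -25 -12 0;0 -10 -25 -12 0;0 -10 -25 -12 0;0 0 -25 -12 0;0 0 -10 -12 0;0 0 0 0 0;0 0 0 0 0"
}}

```text
time_s: 39.8
position: [0.4899, -0.074, 0.2289]
tcp_rot: [[0.997, 0.005, -0.08], [0.08, -0.001, 0.997], [0.005, -1.0, -0.002]]
force: [-0.4, 0.4, 0.1]
opening: 0.007
```

```bash
python3 - <<'E'
from h import *
st=read_state();c=capture("wrist");print(st["position"],st["force"],st["time_s"]);b=capture("scene")
A=c["image"][0:300,200:640];B=b["image"][90:350,180:480]
B=cv2.resize(B,(346,300));A=cv2.resize(A,(440,300));cv2.imwrite("pics/f.png",np.hstack([A,B]))
for n in ("tray_handle","reader"):
  for r in mark_of(c,n)[:1]: print(n,r["pixel"],ray(c,r["pixel"],.0525 if n!="reader" else .015,st))
E
```

```text
[ 0.48991168 -0.07398779  0.22886746] [-0.40067738  0.36779895  0.11566783] 39.8
tray_handle [133.4, 382.5] [ 0.56824939 -0.00545751  0.0525    ]
reader [127.8, 490.9] [0.71706223 0.01199208 0.015     ]
```

View pics/f.png

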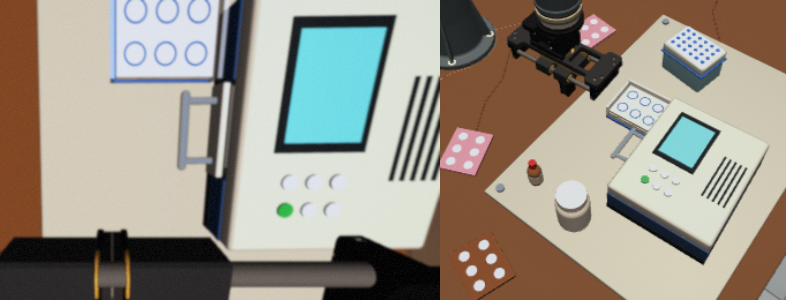

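```bash
python3 - <<'E'
from h import *
st=read_state();c=capture("wrist")
gr=cv2.cvtColor(c["image"],cv2.COLOR_BGR2GRAY).astype(int)
R=[]
for v in (112,125,138,150):
    s=gr[v,370:400];u=370+(np.arange(30)*np.clip(190-s,0,None)**2)[:22].sum()/(np.clip(190-s,0,None)**2)[:22].sum()
    p=ray(c,(v,u),.0525,st)*1000;R.append(p);print(v,round(u,1),np.round(p[:2],1),s[5:20])
p=np.mean(R,0)[:2]-[546.4,-8.9];print("handle rel old seat ex,ey",p@[.9966,.082],p@[-.082,.9966],"(shut: -113+138=25)")
E
```

```text
112 386.5 [565.1  20.8] [206 202 203 203 206 205 203 190 156 124 127 137 143 147 150]
125 386.2 [566.9   6.6] [203 204 203 204 202 206 194 169 135 124 134 143 147 150 146]
138 385.6 [568.5  -8. ] [202 204 206 204 204 203 184 148 124 132 143 149 153 144 146]
150 384.6 [569.4 -21.8] [204 203 204 205 203 188 150 124 126 139 151 151 149 144 147]
handle rel old seat ex,ey 21.69788144854289 6.517680824843669 (shut: -113+138=25)
```

```bash
python3 - <<'E'
from h import *
st=read_state();c=capture("wrist");W=pts(c,st)*1000
E=(W[...,0]-546.4)*.9966+(W[...,1]+8.9)*.082; N=-(W[...,0]-546.4)*.082+(W[...,1]+8.9)*.9966;Z=W[...,2]
t=(Z>100)&(Z<115)&(E>30)&(E<200)
for n in (-20,0,15,30,50):
    s=t&(abs(N-n)<4)&(c["z_map"]>.15); print(n,np.round(np.percentile(E[s],[0,1,3]),1) if s.any() else 0, np.round(np.median(Z[s]),1))
h=(Z>45)&(Z<60)&(E>5)&(E<40)&(abs(N-5)<30)
print("bar E",np.round(np.percentile(E[h],[0,10,50,90,100]),1),h.sum())
E
```

```text
-20 [66.  66.8 68.5] 106.9
0 [65.5 66.5 67.7] 109.5
15 [65.1 66.  67.7] 109.5
30 [65.3 66.2 67.7] 109.6
50 [65.2 66.1 67.6] 109.5
bar E [16.9 18.  21.9 26.8 39.9] 543
```

The bar stands about 43.5 mm in front of the housing, and 43 mm means fully shut. The hard stop was felt too, so I'm handing in.

```bash
python3 -c "
from rig import *
print(read_state()['time_s'],hand_in())"
```

```text
the job is handed in; nothing more can be done
40.1 None
```

The top tile is in the reader, home against the tray's side stop, and the tray is pushed fully shut. The job was handed in at 40.1 s of the 72 s allowed.

- **Slide:** I read the force between rows, at the end of each move, and the downward press never read above 7.2 N. Halfway across, the tile turned about 3°. I lifted off and pressed near its +x side, which straightened it.
- **Tile home:** Before shutting the tray, the stop's visible edge was equally wide along the whole tile, so the tile was flush and parallel. Its centre was about 2 mm towards +x of midway between the end lips, within the 5 mm play. The tile inside the shut tray could not be seen afterwards.
- **Tray shut:** It moved with about 2–3 N and stalled at a hard stop at about 6 N. The bar ended about 43.5 mm in front of the housing, against 43 mm for fully shut.
- **Disagreement:** My estimate of the tray's travel was about 132–136 mm, not the full 138 mm. That is either camera error or the tray not starting fully out. I relied on the distance to the housing and the felt stop.
- **Everything else:** In the last picture the remaining tiles, jar, dropper, tip box and look-alikes appear where they were. The arm is clear of everything.

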